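# Heft two nail-coil cartons and hand over the full one

## Robot

A 6-joint arm with a two-finger parallel gripper is mounted at the origin on the work surface. World frame = base frame: x ahead of the robot, y to its left, z up, the work surface at z = 0. Lengths are in mm, angles in rad, forces in N, time in s.
With the tool pointing down it reaches from about 350 to 875 mm from the base axis. Payload 4.2 kg.
Tool frame: the origin (TCP) lies midway between the tips of the shut fingers; the grasp point (between the pads) lies 19 mm behind it; z points along the fingers, y is the direction in which the jaws open and shut (so a half turn about z gives the same grasp; the last joint's range is limited). The gripper opens to 85 mm and grips with 20 to 120 N. Pads are 22 mm wide; open, the fingers measure 114 mm over their backs; the gripper's body (76 mm by 85 mm) begins 54 mm behind the grasp point. The pads swing forward as they close: fully open they stand 13 mm farther back than shut.
Start: joints at [1.572, 0.385, 0.008, 0, -1.194, -0.259], TCP at [159.314, 604.333, 231.312] pointing down, gripper open.
Joint ranges: [-3.14, 3.14], [-1.21, 2.06], [-1.07, 1.41], [-3.16, 2.05], [-2.99, -0.16], [-3.1, 3.1]. Speed limits (rad/s): [2.79, 2.79, 3.14, 3.14, 3.14, 3.14].

## Interface

Orientations are given as a unit quaternion [x, y, z, w].
In Python, from bench import arm gives the robot as it stands.
- The arm moves only by the tool send_rows, never from a script. Its arguments are lists of equal length, an entry for each row: "translation": the shift along the tool's x, y, z in mm, a list of three; "dr": the turn, a rotation vector about the tool's x, y, z in degrees, a list of three; "grip": the finger opening in mm, from 0 to 85.4. In form: {"translation": [[dx, dy, dz], ...], "dr": [[ax, ay, az], ...], "grip": [grip, ...]}. A call has exactly 5 rows; each row shifts and turns the commanded pose from where the row before left it, along the tool's axes as they then stand; what a row does not reach is not made up. A row lasts 1/8 s, in which the tool goes at most 62.5 mm and 10.7 degrees, less where a joint would pass 70% of its speed; a pose out of reach is approached as far as the arm can. A call with a gripper value outside its range is refused whole. The fingers move at their own pace and stop on an object; the grip force is fixed at half the most. Time passes only in rows, so rows that do not move let the fingers close, or fill a call up. It gives the time, the measured TCP pose, the force and the opening at its end, in the units of the state.
- arm.read_state(): the state, without advancing time (a new reading comes with each control period).
- arm.get_image(name): name is "side" or "top" or "wrist"; returns the picture (480x640x3 uint8, red, green, blue); there is no depth.
- arm.camera_info(name): a dict with "fx", "fy", "cx", "cy" (pixels), "cam_to_world" (4x4, takes a point from camera to world coordinates). Camera axes: x right, y down, z forward; pixel columns grow to the right and rows downward; lengths in mm; the calibration is good to about 2 mm. The wrist camera is an equidistant fisheye: a pixel r from the principal point sees the ray r / f radians off the axis. A picture is of the moment at which its call begins: read the wrist's pose just before it. camera_info takes no time and is no camera call; for the wrist camera it gives the pose at the moment of the call.
- arm.job_done(): hands the job in, once; it reports no verdict.
Trained networks look in the newest picture that a camera, given by its name, has taken for a name from the list of things; names that differ only in an ending like _2 or _b are one class to them, and where a whole thing is asked for, a point or a joint stands for the part that bears it (a point fixed in the world has none). Each returns a list of dicts, best first, with "confidence" (0 to 1); they miss things now and then, are a little off and sometimes report something else, mostly with a low value. They report only what shows in the picture. A call takes as long as a camera call. They do not tell look-alikes from the thing itself.
- arm.search_frame(thing, camera): "xyz" ([x, y, z] in mm, in world coordinates, good to about 4 mm: the middle of the surface that is visible of it).
- arm.place_of(thing, camera): "xyz" ([x, y, z] in mm, in world coordinates, good to about 4 mm: a listed point, or the origin of a listed thing).
The state is a dict: "clock": time; "joints": joint angles; "joint_vel": joint speeds; "joint_efforts": joint torques, N m; "position": TCP position; "ee_rot": TCP orientation; "contact_force": force on the tool from outside, world axes, zero at the start; "wrist_torque": the same for the moment, N m; "gripper_width": finger opening in mm.
Only numpy, scipy, OpenCV 4.12 (cv2) and the standard library are available. Lean on these libraries where they do the work, as an engineer would, in place of code of your own. Each camera call takes 0.05 s, during which the arm holds its last target.

## Task

Two identical closed cartons of nail coils stand on the bench, one on a square plywood board and one on a round plywood board, and only one of them is full. Gripping the thin card lightly (well under 60 N) and keeping the cartons upright, heft the carton from the square board first, lifting it a good 8 cm, and set it gently back in the middle of its own board, then heft the carton from the round board in the same way, and judge by weight which is heavier. Finish while still holding the heavier carton, level and still, about 15 cm above the middle of the square rubber mat, with the lighter one standing in the middle of its own board and everything else on the bench left where it was.

Things in the scene. Friction and masses are not known exactly. Their poses are not given: they have to be found in the camera images.
- carton_s: Closed plain cardboard carton, a cube-like box 56 x 56 (sides) x 52 high, walls along its own x and y axes, paper tape over the top. A nail coil lies centred inside, unseen; either carton may hold the full coil. One carton weighs 0.5 to 0.65 kg in all, the other 0.18 to 0.3 kg. The thin card takes a light grip: up to 60 N on each side. Origin: centre of the underside; z up. This one starts on the square board.
- carton_r: Closed plain cardboard carton, a cube-like box 56 x 56 (sides) x 52 high, walls along its own x and y axes, paper tape over the top. A nail coil lies centred inside, unseen; either carton may hold the full coil. One carton weighs 0.5 to 0.65 kg in all, the other 0.18 to 0.3 kg. The thin card takes a light grip: up to 60 N on each side. Origin: centre of the underside; z up. This one starts on the round board.
- square_board_top (a point): Centre of the top face of the fixed square plywood board, 110 x 110 x 12 thick; axes along its edges, z up.
- round_board_top (a point): Centre of the top face of the fixed round plywood board, 124 in diameter, 12 thick; z up.
- square_board: The square board itself (fixed); origin at the centre of its underside.
- round_board: The round board itself (fixed); origin at the centre of its underside.
- mat: Fixed square black ribbed rubber mat, 150 x 150 x 3 thick, flat on the bench; origin at the centre of its underside, z up. Nothing stands on it.
- sanding_block: Bystander, loose, to be left alone: cork sanding block 60 x 45 x 30 high. Origin on its underside.
- tape_roll: Bystander, loose, to be left alone: roll of paper tape lying flat, 70 across, 24 high. Origin on its underside.
- glue: Bystander, loose, to be left alone: white glue jar, 70 across, 75 high. Origin on its underside.
- pencil_cup: Bystander, loose, to be left alone: metal cup, 74 across, 90 high. Origin on its underside.
- wrench: Bystander, loose, to be left alone: open-ended wrench lying flat, 170 long. Origin on its underside.
- offcut: Bystander, loose, to be left alone: softwood offcut 50 x 110 x 32 high. Origin on its underside.
There are look-alikes about, which are no part of the job. What is shaped like the carton_r but blue is not meant. Leave any purple look-alike of the square_board alone.

How it is judged (in metres and radians):
On the way, in this order (a step that is already met when the one before it is completed fails the run):
1. the carton from the square board is lifted clear (its underside more than 50 mm above the bench) in the fingers, while the other stands on the round board (height (world z) of carton_s above 0.05 m and contact force between the fingers and carton_s above 3 N and horizontal distance between carton_r and round_board_top below 0.03 m and height (world z) of carton_r between 0.006 and 0.02 m and angle between carton_r's own z axis and vertical below 0.1 rad and contact force between carton_r and round_board above 0.5 N and contact force between the fingers and carton_r below 0.1 N and linear speed of carton_r below 0.03 m/s), for 0.3 s.
2. the first carton stands on the square board again, let go, and the carton from the round board is lifted clear (underside more than 50 mm up) in the fingers (horizontal distance between carton_s and square_board_top below 0.03 m and height (world z) of carton_s between 0.006 and 0.02 m and angle between carton_s's own z axis and vertical below 0.1 rad and contact force between carton_s and square_board above 0.5 N and contact force between the fingers and carton_s below 0.1 N and linear speed of carton_s below 0.03 m/s and height (world z) of carton_r above 0.05 m and contact force between the fingers and carton_r above 3 N), for 0.3 s.
At the end, for the whole second after the job is handed in: Heavier carton held by the fingers, level (0.25 rad) and still, underside 80 to 280 mm above the bench, within 50 mm of over the mat's centre; the lighter one (under 3.9 N on its board) stands let go, upright, within 30 mm of the centre of its own board (((height (world z) of carton_s between 0.08 and 0.28 m and horizontal distance between carton_s and mat below 0.05 m and angle between carton_s's own z axis and vertical below 0.25 rad and contact force between the fingers and carton_s above 3 N and linear speed of carton_s below 0.05 m/s and horizontal distance between carton_r and round_board_top below 0.03 m and height (world z) of carton_r between 0.006 and 0.02 m and angle between carton_r's own z axis and vertical below 0.1 rad and contact force between carton_r and round_board between 0.5 and 3.9 N and contact force between the fingers and carton_r below 0.1 N and linear speed of carton_r below 0.03 m/s) or (height (world z) of carton_r between 0.08 and 0.28 m and horizontal distance between carton_r and mat below 0.05 m and angle between carton_r's own z axis and vertical below 0.25 rad and contact force between the fingers and carton_r above 3 N and linear speed of carton_r below 0.05 m/s and horizontal distance between carton_s and square_board_top below 0.03 m and height (world z) of carton_s between 0.006 and 0.02 m and angle between carton_s's own z axis and vertical below 0.1 rad and contact force between carton_s and square_board between 0.5 and 3.9 N and contact force between the fingers and carton_s below 0.1 N and linear speed of carton_s below 0.03 m/s))); the arm keeps its last pose, push and grip.
It fails at once if a carton is squeezed: more than 75 N on each side (150 N for both fingers together) (contact force between the fingers and carton_s above 150 N or contact force between the fingers and carton_r above 150 N).
It fails at once if a carton is banged or pressed on its board with more than 100 N (contact force between carton_s and square_board above 100 N or contact force between carton_r and round_board above 100 N).
It fails at once if a carton is let fall (moves faster than 0.5 m/s while not in the fingers) ((linear speed of carton_s above 0.5 m/s and contact force between the fingers and carton_s below 0.5 N) or (linear speed of carton_r above 0.5 m/s and contact force between the fingers and carton_r below 0.5 N)).
It fails at once if a carton is tipped by more than 0.5 rad (angle between any of carton_s, carton_r's own z axis and vertical above 0.5 rad).
It fails at once if a bystander is moved by more than 30 mm (distance of any of sanding_block, tape_roll, glue, pencil_cup, wrench, offcut from where it was at the start of the episode above 0.03 m).
It also fails if it takes over 72 s, if anything falls off the work surface, if the arm or the gripper's body presses on something with over 40 N, if the wrist force passes 120 N, or if a joint passes its speed limit or range.

## Working session

There is one attempt and no reset: what is moved stays moved. The work goes in short steps, Python scripts to look and compute and a tool call to move; the robot and the scene stay as the last step left them, time stands still between calls to the robot, and variables do not carry over. Pictures are saved under pics/ and viewed, and the job is handed in when it is done.

Besides the shell and the picture viewer there is one more tool, called after "Emit:" by a JSON object that holds its "fn" and its "kwargs", one argument or row to a line. send_rows: Moves the arm, as the interface text tells. Its arguments: {"type":"object","properties":{"translation":{"type":"array"},"dr":{"type":"array"},"grip":{"type":"array"}},"required":["translation","dr","grip"]}

```bash
mkdir -p pics
python3 - <<'E'
from bench import arm
import cv2
s=arm.read_state(); print({k:s[k] for k in s})
for n in ("top","side","wrist"):
    im=arm.get_image(n); cv2.imwrite(f"pics/{n}0.png",im[:,:,::-1])
    for t in ("carton_s","square_board_top","round_board_top","mat","square_board","glue","pencil_cup","wrench","offcut"):
        for d in arm.place_of(t,n)[:3]: print(n,t,[round(v) for v in d["xyz"]],round(d["confidence"],2)) if d["confidence"]>.3 else 0
    print(arm.read_state()["clock"])
E
```

```text
{'clock': 0.0, 'joints': array([ 1.57160636e+00,  3.85561983e-01,  6.64284558e-03, -4.84088017e-04,
       -1.19401651e+00, -2.58589747e-01]), 'joint_vel': array([ 9.00179998e-04,  1.70569420e-03, -1.13933172e-04, -5.66875471e-04,
       -9.75985588e-04, -8.06147610e-05]), 'joint_efforts': array([ 3.23760260e-04, -3.92289948e+01,  1.88407123e+01,  4.18621391e+00,
       -4.52692577e-03,  1.71548301e-06]), 'position': array([159.1769369 , 603.79082773, 230.2271899 ]), 'ee_rot': array([ 9.91693122e-01, -1.28621763e-01, -8.47348645e-05,  1.08977001e-03]), 'contact_force': array([-0.14175262,  0.7437516 , -0.10867578]), 'wrist_torque': array([-0.01056136, -0.03411932,  0.03811198]), 'gripper_width': 85.42520692011607}
top carton_s [477, 197, 15] 0.94
top carton_s [632, 211, -1] 0.89
top carton_s [359, 289, 0] 0.61
top square_board_top [482, -245, 14] 0.79
top square_board_top [306, -349, 12] 0.57
top round_board_top [487, 206, 14] 0.93
top round_board_top [587, -10, -1] 0.39
top mat [588, -8, 0] 0.89
top square_board [490, -248, 5] 0.73
top square_board [310, -356, 2] 0.65
top glue [734, 277, 3] 0.76
top pencil_cup [718, -335, -3] 0.77
top pencil_cup [584, -8, 1] 0.34
top wrench [746, -151, 3] 0.65
top offcut [764, 63, -1] 0.8
0.5
side carton_s [482, -240, 16] 0.82
side carton_s [476, 198, 14] 0.78
side carton_s [623, 208, 0] 0.77
side square_board_top [490, -249, 12] 0.97
side square_board_top [767, 63, 2] 0.7
side square_board_top [308, -354, 11] 0.61
side round_board_top [487, 205, 14] 0.94
side round_board_top [490, -250, 14] 0.7
side mat [584, -13, -1] 0.71
side square_board [483, -250, -3] 0.8
side square_board [304, -354, -1] 0.74
side glue [732, 277, 0] 0.79
side glue [486, 201, -2] 0.41
side glue [768, 60, 2] 0.35
side pencil_cup [485, 201, 1] 0.62
side pencil_cup [718, -333, 1] 0.57
side wrench [746, -152, -2] 0.58
side offcut [770, 64, -1] 0.59
1.0
1.5
```

View pics/top0.png

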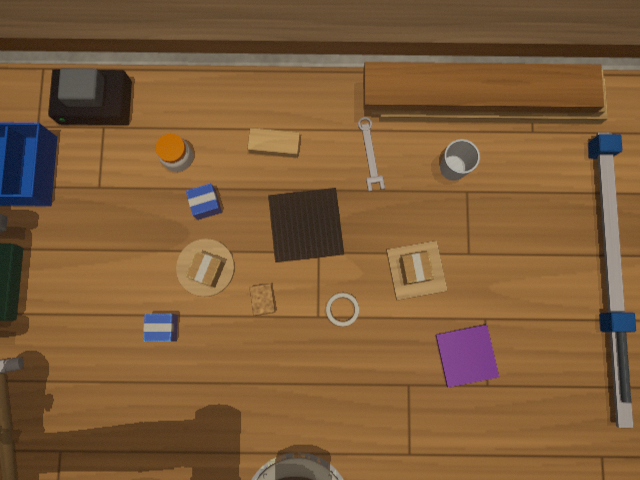

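View pics/side0.png

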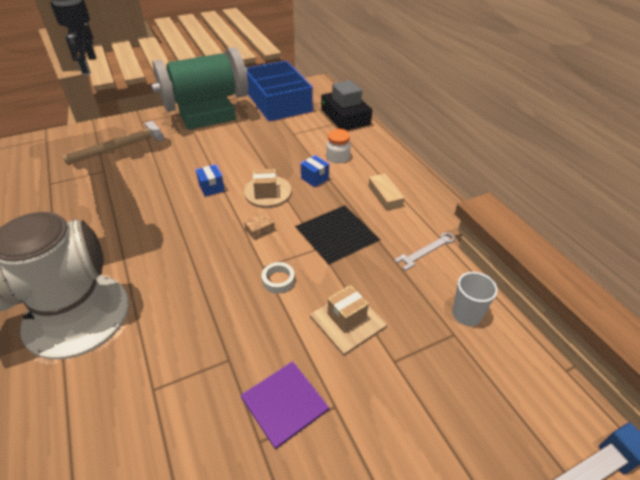

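The top view shows the square board at about (417,270) with its carton, the round board at (205,268) with its carton, and the mat at (306,225). There are blue look-alikes at (203,201) and (159,327), and a purple one at (467,355). I'll zoom in to get yaw and centre.

```bash
cat > h.py <<'E'
from bench import arm
import numpy as np, cv2
def ray(n,uv,z,ci=None):
    ci=ci or arm.camera_info(n); M=np.array(ci["cam_to_world"]); 
    d=M[:3,:3]@np.array([(uv[0]-ci["cx"])/ci["fx"],(uv[1]-ci["cy"])/ci["fy"],1]); o=M[:3,3]
    return o+d*(z-o[2])/d[2]
def proj(n,p):
    ci=arm.camera_info(n); M=np.linalg.inv(np.array(ci["cam_to_world"])); c=M[:3,:3]@np.array(p)+M[:3,3]
    return ci["cx"]+ci["fx"]*c[0]/c[2], ci["cy"]+ci["fy"]*c[1]/c[2]
E
python3 - <<'E'
import cv2,numpy as np
im=cv2.imread("pics/top0.png")
a=im[230:310,375:455]; b=im[230:310,165:245]
cv2.imwrite("pics/z0.png",np.hstack([cv2.resize(x,(400,400),interpolation=cv2.INTER_CUBIC) for x in(a,b)]))
from h import *
print(arm.camera_info("top")["cam_to_world"])
E
```

```text
[[ 1.10583403e-02 -9.85327881e-01  1.70313478e-01  3.40250517e+02]
 [-9.99932377e-01 -1.15097439e-02 -1.66328067e-03 -4.25012940e+01]
 [ 3.59914134e-03 -1.70283568e-01 -9.85388529e-01  1.31767576e+03]
 [ 0.00000000e+00  0.00000000e+00  0.00000000e+00  1.00000000e+00]]
```

View pics/z0.png

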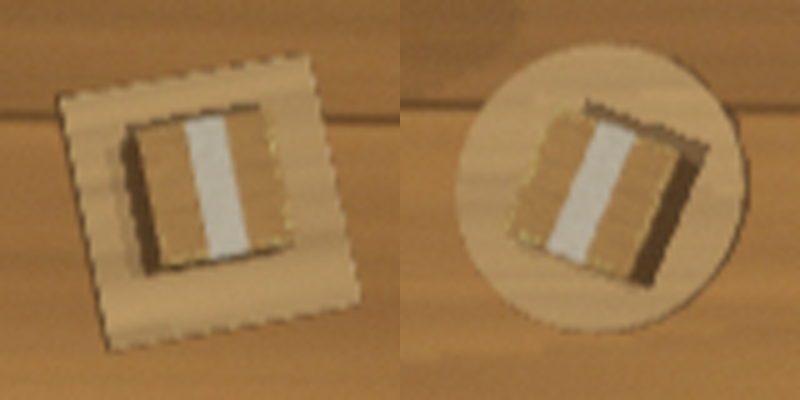

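Run:
```python
from h import *
def f(pts,off,z):
    P=np.array([ray("top",(off[0]+(p[0]+.0)/5-.4,off[1]+p[1]/5-.4),z)[:2] for p in pts]); 
    e=[np.linalg.norm(P[i]-P[i-1]) for i in range(4)]
    a=[np.degrees(np.arctan2(*(P[i]-P[i-1])[::-1]))%90 for i in range(4)]
    print(P.mean(0).round(1),np.round(e),np.round(a,1))
f([(137,128),(262,108),(292,243),(163,268)],(375,230),64)
f([(157,108),(282,153),(233,280),(113,237)],(165,230),64)
f([(62,98),(308,57),(360,302),(110,350)],(375,230),12)
print(ray("top",(165+201/5-.4,230+188/5-.4),12))
print(ray("top",(306.5,225),3))
```

```text
[ 486.6 -242. ] [58. 52. 57. 54.] [ 9.8  9.8 11.4 11.6]
[478.4 196.1] [56. 55. 55. 53.] [73.8 70.9 71.1 71.1]
[ 486.5 -248.7] [109. 108. 107. 109.] [10.3 10.2 10.7 11.4]
[486.85280619 204.1203879   12.        ]
[582.75627345 -11.57956587   3.        ]
```

```bash
cat >> h.py <<'E'
import json,sys
def head():
    s=arm.read_state(); q=s["ee_rot"]; 
    from scipy.spatial.transform import Rotation as R
    m=R.from_quat(q).as_matrix(); return s, np.degrees(np.arctan2(m[1,0],m[0,0])), np.degrees(np.arccos(-m[2,2]))
def plan(p,h,wps,grip):
    """wps: (x,y,z,heading,nrows) ; prints rows in calls of 5"""
    T=[];D=[];p=np.array(p,float)
    for x,y,z,hd,n in wps:
        for k in range(n,0,-1):
            d=(np.array([x,y,z])-p)/k; dh=(hd-h)/k; c,s=np.cos(np.radians(h)),np.sin(np.radians(h))
            t=[round(c*d[0]+s*d[1],1),round(s*d[0]-c*d[1],1),round(-d[2],1)]; r=round(-dh,1)
            p=p+np.array([c*t[0]+s*t[1],s*t[0]-c*t[1],-t[2]]); h-=r
            T.append(t);D.append([0,0,r])
    for i in range(0,len(T),5): print(json.dumps(T[i:i+5]),json.dumps(D[i:i+5]))
    print("end",p.round(1),round(h,1))
E
python3 - <<'E'
from h import *
s,h,t=head(); print(h,t)
plan((159.3,604.3,231.3),h,[(450,100,231,-40,12),(485,-242,200,-79.5,8)],85)
E
```

```text
-14.774054025140671 0.0021142667920201435
[[34.1, 34.5, 0.0], [35.4, 33.2, 0.0], [36.6, 31.9, 0.0], [37.7, 30.5, 0.0], [38.8, 29.1, 0.0]] [[0, 0, 2.1], [0, 0, 2.1], [0, 0, 2.1], [0, 0, 2.1], [0, 0, 2.1]]
[[39.8, 27.6, 0.0], [40.8, 26.2, 0.1], [41.8, 24.7, 0.0], [42.7, 23.1, 0.1], [43.5, 21.5, 0.0]] [[0, 0, 2.1], [0, 0, 2.1], [0, 0, 2.1], [0, 0, 2.1], [0, 0, 2.1]]
[[44.2, 19.9, 0.1], [44.9, 18.3, 0.0], [30.8, 30.0, 3.9], [33.3, 27.2, 3.9], [35.5, 24.3, 3.9]] [[0, 0, 2.1], [0, 0, 2.1], [0, 0, 4.9], [0, 0, 4.9], [0, 0, 5.0]]
[[37.4, 21.1, 3.9], [39.1, 17.8, 3.9], [40.5, 14.3, 3.8], [41.6, 10.8, 3.8], [42.3, 7.2, 3.9]] [[0, 0, 4.9], [0, 0, 5.0], [0, 0, 4.9], [0, 0, 5.0], [0, 0, 4.9]]
end [ 484.9 -242.   200. ] -79.5
```

Emit:
{"fn": "send_rows", "kwargs": {
  "translation": [
    [34.1,34.5,0.0],
    [35.4,33.2,0.0],
    [36.6,31.9,0.0],
    [37.7,30.5,0.0],
    [38.8,29.1,0.0]
  ],
  "dr": [
    [0,0,2.1],
    [0,0,2.1],
    [0,0,2.1],
    [0,0,2.1],
    [0,0,2.1]
  ],
  "grip": [85,85,85,85,85]
}}

```text
clock: 2.12
position: [281.0, 392.8, 231.6]
ee_rot: [0.976, -0.219, 0.0, -0.0]
contact_force: [-0.4, 1.2, 0.1]
gripper_width: 85.0
```

Emit:
{"fn": "send_rows", "kwargs": {
  "translation": [
    [39.8,27.6,0.0],
    [40.8,26.2,0.1],
    [41.8,24.7,0.0],
    [42.7,23.1,0.1],
    [43.5,21.5,0.0]
  ],
  "dr": [
    [0,0,2.1],
    [0,0,2.1],
    [0,0,2.1],
    [0,0,2.1],
    [0,0,2.1]
  ],
  "grip": [85,85,85,85,85]
}}

```text
clock: 2.75
position: [402.2, 182.7, 231.5]
ee_rot: [0.952, -0.307, 0.0, -0.0]
contact_force: [0.6, 0.6, -0.4]
gripper_width: 85.0
```

Emit:
{"fn": "send_rows", "kwargs": {
  "translation": [
    [44.2,19.9,0.1],
    [44.9,18.3,0.0],
    [30.8,30.0,3.9],
    [33.3,27.2,3.9],
    [35.5,24.3,3.9]
  ],
  "dr": [
    [0,0,2.1],
    [0,0,2.1],
    [0,0,4.9],
    [0,0,4.9],
    [0,0,5.0]
  ],
  "grip": [85,85,85,85,85]
}}

```text
clock: 3.38
position: [463.3, -29.7, 219.5]
ee_rot: [0.887, -0.461, 0.0, -0.0]
contact_force: [0.5, 0.2, 0.7]
gripper_width: 85.2
```

Emit:
{"fn": "send_rows", "kwargs": {
  "translation": [
    [37.4,21.1,3.9],
    [39.1,17.8,3.9],
    [40.5,14.3,3.8],
    [41.6,10.8,3.8],
    [42.3,7.2,3.9]
  ],
  "dr": [
    [0,0,4.9],
    [0,0,5.0],
    [0,0,4.9],
    [0,0,5.0],
    [0,0,4.9]
  ],
  "grip": [85,85,85,85,85]
}}

```text
clock: 4.0
position: [485.1, -243.4, 200.1]
ee_rot: [0.768, -0.64, 0.0, -0.0]
contact_force: [0.7, 0.5, 0.3]
gripper_width: 85.1
```

```bash
cat > look.py <<'E'
from h import *
tag=sys.argv[1]; thing=sys.argv[2]
s,h,t=head(); print(s["position"].round(1),round(h,1),round(t,2),s["contact_force"].round(2),s["clock"])
im=arm.get_image("wrist"); cv2.imwrite(f"pics/w{tag}.png",im[:,:,::-1])
for n in (thing,):
    for d in arm.place_of(n,"wrist")[:3]: print(n,np.round(d["xyz"]),round(d["confidence"],2))
E
python3 look.py 1 carton_s
python3 - <<'E'
from h import *
ci=arm.camera_info("wrist");print({k:np.round(ci[k],2) for k in ci})
E
```

```text
[ 485.1 -243.4  200.1] -79.6 0.04 [0.69 0.53 0.29] 4.0
carton_s [ 488. -239.   10.] 0.86
{'fx': np.float64(371.65), 'fy': np.float64(371.65), 'cx': np.float64(326.36), 'cy': np.float64(249.02), 'cam_to_world': array([[-9.8000e-01, -1.7000e-01, -6.0000e-02,  5.0024e+02],
       [-1.8000e-01,  9.3000e-01,  3.2000e-01, -3.2565e+02],
       [ 0.0000e+00,  3.2000e-01, -9.5000e-01,  3.4237e+02],
       [ 0.0000e+00,  0.0000e+00,  0.0000e+00,  1.0000e+00]])}
```

View pics/w1.png

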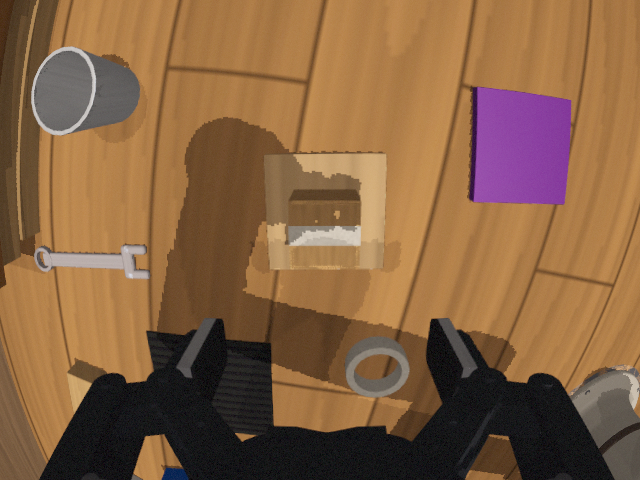

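```bash
cat >> h.py <<'E'
def wray(uv,z,ci=None):
    ci=ci or arm.camera_info("wrist"); M=np.array(ci["cam_to_world"]); x,y=uv[0]-ci["cx"],uv[1]-ci["cy"]; r=np.hypot(x,y)+1e-9; th=r/ci["fx"]
    d=M[:3,:3]@np.array([np.sin(th)*x/r,np.sin(th)*y/r,np.cos(th)]); o=M[:3,3]; return o+d*(z-o[2])/d[2]
E
python3 - <<'E'
from h import *
im=cv2.imread("pics/w1.png")[140:290,250:400]; cv2.imwrite("pics/z1.png",cv2.resize(im,(600,600),interpolation=cv2.INTER_CUBIC))
for uv in [(289,201),(361,201),(325,236),(289,270),(361,270)]: print(wray(uv,64).round(1))
for uv in [(264,154),(386,152),(384,269),(271,270)]: print(wray(uv,12).round(1))
E
```

```text
[ 518.2 -265.8   64. ]
[ 464.  -275.5   64. ]
[ 486.2 -243.1   64. ]
[ 509.8 -209.7   64. ]
[ 452.4 -220.    64. ]
[ 550.4 -293.4   12. ]
[ 444.  -314.2   12. ]
[ 421.7 -205.1   12. ]
[ 528.8 -184.8   12. ]
```

View pics/z1.png

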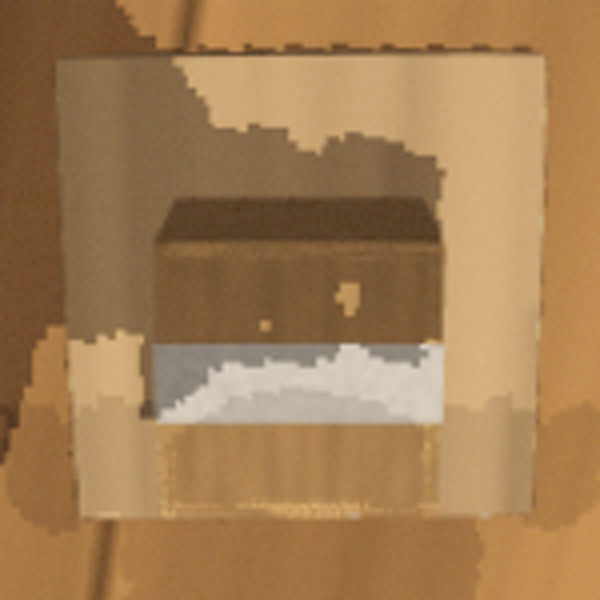

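Emit:
{"fn": "send_rows", "kwargs": {
  "translation": [
    [0,-1,40],
    [0,0,40],
    [0,0,40],
    [0,0,30],
    [0,0,15]
  ],
  "dr": [
    [0,0,0],
    [0,0,0],
    [0,0,0],
    [0,0,0],
    [0,0,0]
  ],
  "grip": [85,85,85,85,85]
}}

```text
clock: 4.72
position: [485.3, -241.2, 33.6]
ee_rot: [0.769, -0.639, -0.001, 0.001]
contact_force: [0.6, -0.0, -1.0]
gripper_width: 85.1
```

Emit:
{"fn": "send_rows", "kwargs": {
  "translation": [
    [0,0,9],
    [0,0,4],
    [0,0,0],
    [0,0,0],
    [0,0,0]
  ],
  "dr": [
    [0,0,0],
    [0,0,0],
    [0,0,0],
    [0,0,0],
    [0,0,0]
  ],
  "grip": [85,75,65,60,58]
}}

```text
clock: 5.35
position: [486.3, -241.8, 22.6]
ee_rot: [0.769, -0.639, 0.001, -0.0]
contact_force: [-0.2, -0.5, 0.7]
gripper_width: 58.4
```

Emit:
{"fn": "send_rows", "kwargs": {
  "translation": [
    [0,0,0],
    [0,0,0],
    [0,0,0],
    [0,0,0],
    [0,0,0]
  ],
  "dr": [
    [0,0,0],
    [0,0,0],
    [0,0,0],
    [0,0,0],
    [0,0,0]
  ],
  "grip": [57,56,55,55,55]
}}

```text
clock: 5.98
position: [486.8, -241.9, 22.6]
ee_rot: [0.769, -0.639, 0.001, -0.0]
contact_force: [0.4, 0.5, 5.7]
gripper_width: 55.5
```

Emit:
{"fn": "send_rows", "kwargs": {
  "translation": [
    [0,0,0],
    [0,0,0],
    [0,0,-2],
    [0,0,-3],
    [0,0,-3]
  ],
  "dr": [
    [0,0,0],
    [0,0,0],
    [0,0,0],
    [0,0,0],
    [0,0,0]
  ],
  "grip": [54,54,54,54,54]
}}

```text
clock: 6.6
position: [484.7, -241.5, 29.1]
ee_rot: [0.769, -0.639, -0.001, 0.001]
contact_force: [1.0, -0.9, -6.0]
gripper_width: 55.4
```

Emit:
{"fn": "send_rows", "kwargs": {
  "translation": [
    [0,0,-4],
    [0,0,-4],
    [0,0,-4],
    [0,0,-4],
    [0,0,-4]
  ],
  "dr": [
    [0,0,0],
    [0,0,0],
    [0,0,0],
    [0,0,0],
    [0,0,0]
  ],
  "grip": [54,54,54,54,54]
}}

```text
clock: 7.22
position: [486.0, -241.7, 50.3]
ee_rot: [0.769, -0.639, 0.0, -0.0]
contact_force: [0.4, 0.6, -5.0]
gripper_width: 55.9
```

Emit:
{"fn": "send_rows", "kwargs": {
  "translation": [
    [0,0,-12],
    [0,0,-14],
    [0,0,-14],
    [0,0,-14],
    [0,0,-12]
  ],
  "dr": [
    [0,0,0],
    [0,0,0],
    [0,0,0],
    [0,0,0],
    [0,0,0]
  ],
  "grip": [54,54,54,54,54]
}}

```text
clock: 7.85
position: [486.1, -241.8, 117.2]
ee_rot: [0.769, -0.639, 0.0, -0.0]
contact_force: [0.4, -0.0, -5.2]
gripper_width: 55.0
```

Emit:
{"fn": "send_rows", "kwargs": {
  "translation": [
    [0,0,-4],
    [0,0,0],
    [0,0,0],
    [0,0,0],
    [0,0,0]
  ],
  "dr": [
    [0,0,0],
    [0,0,0],
    [0,0,0],
    [0,0,0],
    [0,0,0]
  ],
  "grip": [54,54,54,54,54]
}}

```text
clock: 8.48
position: [485.8, -241.7, 119.6]
ee_rot: [0.769, -0.639, -0.0, 0.0]
contact_force: [1.1, -0.1, -5.0]
gripper_width: 55.5
```

```bash
cat > weigh.py <<'E'
from h import *
F=[];Q=[]
for i in range(int(sys.argv[1])):
    s=arm.read_state(); F.append(s["contact_force"]); Q.append(s["joint_efforts"]); im=arm.get_image("side" if i%2 else "wrist")
    cv2.imwrite(f"pics/{sys.argv[2]}_{i%2}.png",im[:,:,::-1])
print(np.mean(F,0).round(2),np.std(F,0).round(2),np.mean(Q,0).round(2)); s,h,t=head(); print(s["clock"],s["position"].round(1),round(h,1),s["gripper_width"])
E
python3 weigh.py 10 wa
python3 - <<'E'
import cv2,numpy as np
a=cv2.imread("pics/wa_0.png");b=cv2.imread("pics/wa_1.png")
cv2.imwrite("pics/wa.png",np.hstack([cv2.resize(a,(400,300)),cv2.resize(b[200:380,250:490],(400,300))]))
E
```

```text
[ 0.21 -0.07 -5.68] [0.48 0.5  0.55] [ -0.   -37.15  17.21   4.1   -0.    -0.  ]
8.975 [ 486.  -241.7  120. ] -79.5 55.30816011306161
```

View pics/wa.png

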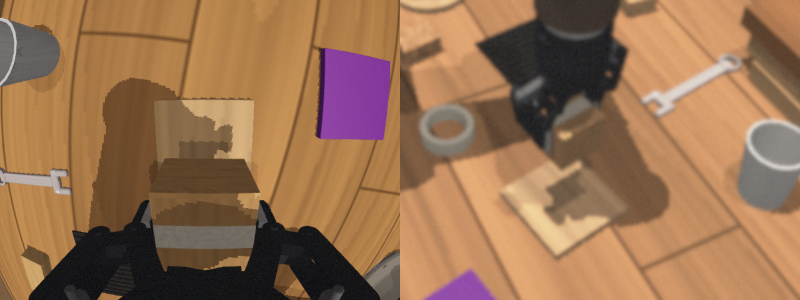

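Emit:
{"fn": "send_rows", "kwargs": {
  "translation": [
    [5.9,1.1,10],
    [0,0,18],
    [0,0,20],
    [0,0,18],
    [0,0,12]
  ],
  "dr": [
    [0,0,0],
    [0,0,0],
    [0,0,0],
    [0,0,0],
    [0,0,0]
  ],
  "grip": [54,54,54,54,54]
}}

```text
clock: 9.6
position: [485.4, -247.9, 40.5]
ee_rot: [0.769, -0.639, -0.001, 0.0]
contact_force: [-1.2, -0.0, -4.8]
gripper_width: 55.3
```

Emit:
{"fn": "send_rows", "kwargs": {
  "translation": [
    [0,0,7],
    [0,0,4],
    [0,0,3],
    [0,0,2],
    [0,0,1]
  ],
  "dr": [
    [0,0,0],
    [0,0,0],
    [0,0,0],
    [0,0,0],
    [0,0,0]
  ],
  "grip": [54,54,54,54,54]
}}

```text
clock: 10.22
position: [486.2, -247.8, 25.2]
ee_rot: [0.769, -0.639, 0.0, -0.0]
contact_force: [0.0, -0.0, -6.0]
gripper_width: 55.6
```

Emit:
{"fn": "send_rows", "kwargs": {
  "translation": [
    [0,0,1],
    [0,0,0.5],
    [0,0,0.5],
    [0,0,0.5],
    [0,0,0]
  ],
  "dr": [
    [0,0,0],
    [0,0,0],
    [0,0,0],
    [0,0,0],
    [0,0,0]
  ],
  "grip": [54,54,54,54,54]
}}

```text
clock: 10.85
position: [486.1, -247.7, 22.8]
ee_rot: [0.769, -0.639, 0.0, -0.0]
contact_force: [-1.3, 0.3, -3.1]
gripper_width: 55.6
```

Emit:
{"fn": "send_rows", "kwargs": {
  "translation": [
    [0,0,0.5],
    [0,0,0],
    [0,0,0],
    [0,0,0],
    [0,0,0]
  ],
  "dr": [
    [0,0,0],
    [0,0,0],
    [0,0,0],
    [0,0,0],
    [0,0,0]
  ],
  "grip": [54,54,54,55,56]
}}

```text
clock: 11.48
position: [486.1, -247.8, 22.5]
ee_rot: [0.769, -0.639, 0.0, -0.0]
contact_force: [-2.8, 2.5, 5.5]
gripper_width: 55.8
```

Emit:
{"fn": "send_rows", "kwargs": {
  "translation": [
    [0,0,0],
    [0,0,0],
    [0,0,0],
    [0,0,0],
    [0,0,0]
  ],
  "dr": [
    [0,0,0],
    [0,0,0],
    [0,0,0],
    [0,0,0],
    [0,0,0]
  ],
  "grip": [57,60,70,80,85]
}}

```text
clock: 12.1
position: [486.1, -247.8, 22.0]
ee_rot: [0.769, -0.639, 0.0, -0.0]
contact_force: [-0.4, -0.2, -0.0]
gripper_width: 84.7
```

Emit:
{"fn": "send_rows", "kwargs": {
  "translation": [
    [0,0,0],
    [0,0,-10],
    [0,0,-30],
    [0,0,-50],
    [0,0,-50]
  ],
  "dr": [
    [0,0,0],
    [0,0,0],
    [0,0,0],
    [0,0,0],
    [0,0,0]
  ],
  "grip": [85,85,85,85,85]
}}

```text
clock: 12.72
position: [485.8, -247.7, 164.1]
ee_rot: [0.769, -0.639, 0.0, 0.0]
contact_force: [1.1, 0.2, -0.6]
gripper_width: 85.0
```

```bash
python3 look.py 2 carton_s
```

```text
[ 485.8 -247.7  164.1] -79.5 0.02 [ 1.15  0.18 -0.6 ] 12.725
carton_s [ 490. -248.   15.] 0.92
carton_s [579. -11.   4.] 0.69
```

View pics/w2.png

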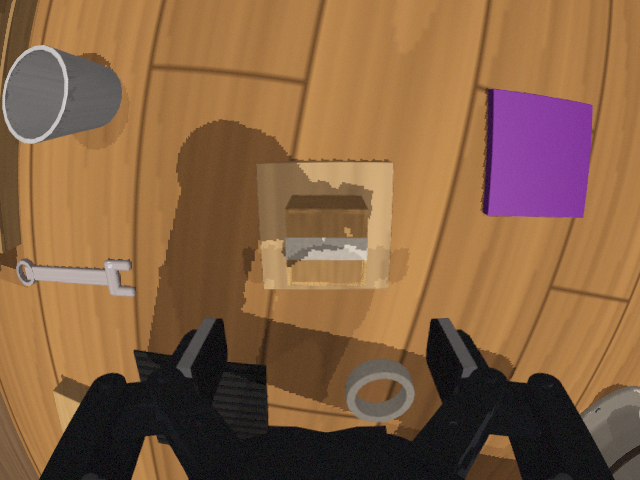

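The S carton sits mid-board at about (326,249) and reads about 5.7 N. Next is the round board.

Run:
```python
from h import *
plan((486.1,-247.8,162.5),-79.5,[(490,0,200,-50,6),(478,197,190,-18.5,4)],85)
```

```text
[[-40.5, -8.2, -6.2], [-39.6, -11.6, -6.3], [-38.5, -14.9, -6.2], [-37.1, -18.2, -6.3], [-35.4, -21.3, -6.2]] [[0, 0, -4.9], [0, 0, -4.9], [0, 0, -4.9], [0, 0, -4.9], [0, 0, -4.9]]
[[-33.5, -24.2, -6.3], [-39.7, -29.4, 2.5], [-35.2, -34.5, 2.5], [-30.2, -39.0, 2.5], [-24.6, -42.8, 2.5]] [[0, 0, -5.0], [0, 0, -7.9], [0, 0, -7.9], [0, 0, -7.8], [0, 0, -7.9]]
end [478. 197. 190.] -18.5
```

Emit:
{"fn": "send_rows", "kwargs": {
  "translation": [
    [-40.5,-8.2,-6.2],
    [-39.6,-11.6,-6.3],
    [-38.5,-14.9,-6.2],
    [-37.1,-18.2,-6.3],
    [-35.4,-21.3,-6.2]
  ],
  "dr": [
    [0,0,-4.9],
    [0,0,-4.9],
    [0,0,-4.9],
    [0,0,-4.9],
    [0,0,-4.9]
  ],
  "grip": [85,85,85,85,85]
}}

```text
clock: 13.45
position: [488.9, -40.0, 193.9]
ee_rot: [0.888, -0.46, 0.0, -0.0]
contact_force: [0.5, 0.4, 0.4]
gripper_width: 85.1
```

Emit:
{"fn": "send_rows", "kwargs": {
  "translation": [
    [-33.5,-24.2,-6.3],
    [-39.7,-29.4,2.5],
    [-35.2,-34.5,2.5],
    [-30.2,-39.0,2.5],
    [-24.6,-42.8,2.5]
  ],
  "dr": [
    [0,0,-5.0],
    [0,0,-7.9],
    [0,0,-7.9],
    [0,0,-7.8],
    [0,0,-7.9]
  ],
  "grip": [85,85,85,85,85]
}}

```text
clock: 14.08
position: [477.2, 198.6, 189.9]
ee_rot: [0.987, -0.158, 0.0, -0.0]
contact_force: [1.3, -0.3, 0.6]
gripper_width: 84.8
```

Emit:
{"fn": "send_rows", "kwargs": {
  "translation": [
    [0,0,0],
    [0,0,0],
    [0,0,0],
    [0,0,0],
    [0,0,0]
  ],
  "dr": [
    [0,0,0],
    [0,0,0],
    [0,0,0],
    [0,0,0],
    [0,0,0]
  ],
  "grip": [85,85,85,85,85]
}}

```text
clock: 14.7
position: [477.8, 196.5, 189.7]
ee_rot: [0.987, -0.161, 0.0, -0.0]
contact_force: [-0.2, -0.2, -0.7]
gripper_width: 85.1
```

```bash
python3 look.py 3 carton_r
```

```text
[477.8 196.5 189.7] -18.5 0.01 [-0.21 -0.18 -0.7 ] 14.7
carton_r [482. 203.   7.] 0.93
carton_r [626. 211.  -4.] 0.92
carton_r [359. 290.   1.] 0.59
```

View pics/w3.png

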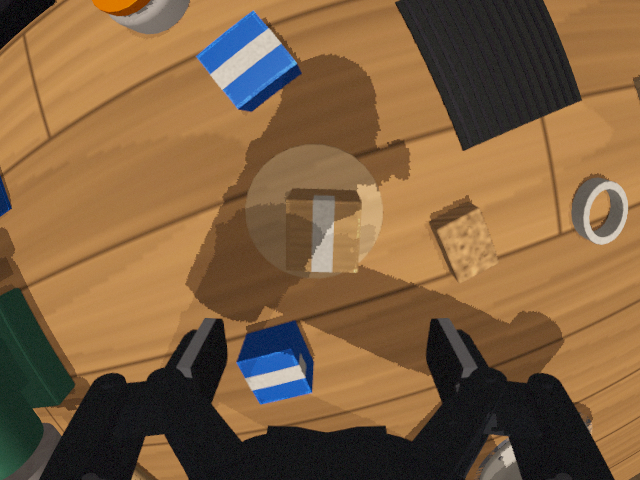

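Run:
```python
from h import *
im=cv2.imread("pics/w3.png")[130:290,235:395]; cv2.imwrite("pics/z3.png",cv2.resize(im,(640,640),interpolation=cv2.INTER_CUBIC))
P=[wray(uv,64)[:2] for uv in [(286,201),(360,202),(358,272),(287,272)]]; print(np.round(P,1),np.mean(P,0))
print(np.mean([wray(uv,12) for uv in [(246,212),(383,211),(314,145),(314,278)]],0))
```

```text
[[515.1 216.6]
 [497.  165. ]
 [444.3 182.8]
 [462.  235.5]] [479.60152807 199.98579317]
[489.13595825 205.46788743  12.        ]
```

View pics/z3.png

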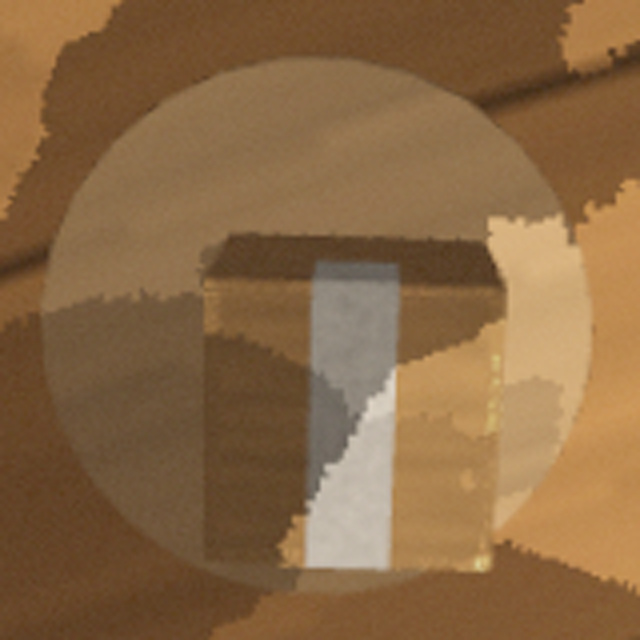

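Emit:
{"fn": "send_rows", "kwargs": {
  "translation": [
    [0.5,-1.7,40],
    [0,0,40],
    [0,0,40],
    [0,0,25],
    [0,0,12]
  ],
  "dr": [
    [0,0,0],
    [0,0,0],
    [0,0,0],
    [0,0,0],
    [0,0,0]
  ],
  "grip": [85,85,85,85,85]
}}

```text
clock: 15.42
position: [478.2, 198.0, 31.1]
ee_rot: [0.987, -0.161, -0.001, 0.001]
contact_force: [-0.2, -0.3, 0.1]
gripper_width: 85.0
```

Emit:
{"fn": "send_rows", "kwargs": {
  "translation": [
    [0,0,7],
    [0,0,4],
    [0,0,0],
    [0,0,0],
    [0,0,0]
  ],
  "dr": [
    [0,0,0],
    [0,0,0],
    [0,0,0],
    [0,0,0],
    [0,0,0]
  ],
  "grip": [85,75,65,60,58]
}}

```text
clock: 16.05
position: [478.9, 198.7, 22.0]
ee_rot: [0.987, -0.16, 0.0, -0.0]
contact_force: [-0.2, -0.4, -0.4]
gripper_width: 58.0
```

Emit:
{"fn": "send_rows", "kwargs": {
  "translation": [
    [0,0,0],
    [0,0,0],
    [0,0,0],
    [0,0,0],
    [0,0,0]
  ],
  "dr": [
    [0,0,0],
    [0,0,0],
    [0,0,0],
    [0,0,0],
    [0,0,0]
  ],
  "grip": [57,56,55,54,54]
}}

```text
clock: 16.68
position: [479.2, 199.1, 22.3]
ee_rot: [0.987, -0.16, 0.001, -0.001]
contact_force: [-1.9, 1.5, 6.0]
gripper_width: 55.6
```

Emit:
{"fn": "send_rows", "kwargs": {
  "translation": [
    [0,0,-2],
    [0,0,-3],
    [0,0,-4],
    [0,0,-4],
    [0,0,-4]
  ],
  "dr": [
    [0,0,0],
    [0,0,0],
    [0,0,0],
    [0,0,0],
    [0,0,0]
  ],
  "grip": [54,54,54,54,54]
}}

```text
clock: 17.3
position: [478.6, 198.5, 38.7]
ee_rot: [0.987, -0.161, -0.0, 0.0]
contact_force: [-0.7, 0.4, -3.1]
gripper_width: 55.6
```

Commanded z is now 39. I'll lift to 121.

Emit:
{"fn": "send_rows", "kwargs": {
  "translation": [
    [0,0,-12],
    [0,0,-18],
    [0,0,-20],
    [0,0,-20],
    [0,0,-12]
  ],
  "dr": [
    [0,0,0],
    [0,0,0],
    [0,0,0],
    [0,0,0],
    [0,0,0]
  ],
  "grip": [54,54,54,54,54]
}}

```text
clock: 17.92
position: [479.0, 198.8, 122.2]
ee_rot: [0.987, -0.16, 0.001, -0.001]
contact_force: [-0.1, -0.3, -2.8]
gripper_width: 55.6
```

Emit:
{"fn": "send_rows", "kwargs": {
  "translation": [
    [0,0,0],
    [0,0,0],
    [0,0,0],
    [0,0,0],
    [0,0,0]
  ],
  "dr": [
    [0,0,0],
    [0,0,0],
    [0,0,0],
    [0,0,0],
    [0,0,0]
  ],
  "grip": [54,54,54,54,54]
}}

```text
clock: 18.55
position: [478.6, 198.5, 120.2]
ee_rot: [0.987, -0.161, -0.0, 0.0]
contact_force: [0.6, -1.3, -3.6]
gripper_width: 55.5
```

```bash
python3 weigh.py 10 wb
python3 - <<'E'
import cv2,numpy as np
a=cv2.imread("pics/wb_0.png");b=cv2.imread("pics/wb_1.png")
cv2.imwrite("pics/wb.png",np.hstack([cv2.resize(a,(400,300)),cv2.resize(b[80:260,160:400],(400,300))]))
E
```

```text
[ 0.26 -0.18 -2.67] [0.47 0.62 0.46] [ -0.   -33.45  16.04   3.7    0.    -0.  ]
19.05 [478.6 198.5 120.5] -18.5 55.79929945015094
```

View pics/wb.png

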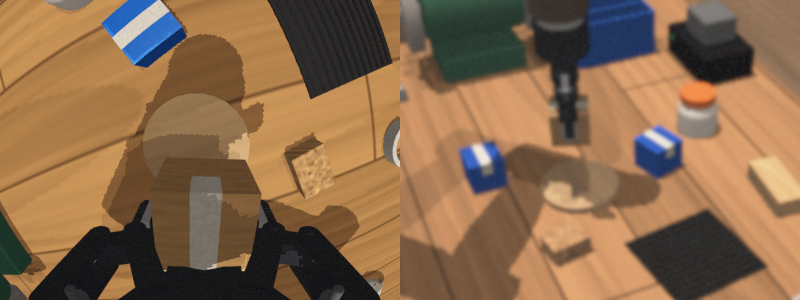

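S reads 5.7 N and R reads 2.7 N, so S is heavier. I'll put R back, centred on its board.

Emit:
{"fn": "send_rows", "kwargs": {
  "translation": [
    [3,-4.5,10],
    [3,-4.4,18],
    [0,0,22],
    [0,0,18],
    [0,0,12]
  ],
  "dr": [
    [0,0,0],
    [0,0,0],
    [0,0,0],
    [0,0,0],
    [0,0,0]
  ],
  "grip": [54,54,54,54,54]
}}

```text
clock: 19.68
position: [487.0, 204.9, 39.0]
ee_rot: [0.987, -0.161, -0.001, 0.001]
contact_force: [-0.3, 0.9, -2.2]
gripper_width: 55.7
```

Emit:
{"fn": "send_rows", "kwargs": {
  "translation": [
    [0,0,7],
    [0,0,4],
    [0,0,3],
    [0,0,2],
    [0,0,1]
  ],
  "dr": [
    [0,0,0],
    [0,0,0],
    [0,0,0],
    [0,0,0],
    [0,0,0]
  ],
  "grip": [54,54,54,54,54]
}}

```text
clock: 20.3
position: [487.3, 205.2, 23.7]
ee_rot: [0.987, -0.16, 0.0, -0.0]
contact_force: [0.3, 0.0, -3.2]
gripper_width: 55.7
```

Emit:
{"fn": "send_rows", "kwargs": {
  "translation": [
    [0,0,0.5],
    [0,0,0.5],
    [0,0,0.5],
    [0,0,0.5],
    [0,0,0]
  ],
  "dr": [
    [0,0,0],
    [0,0,0],
    [0,0,0],
    [0,0,0],
    [0,0,0]
  ],
  "grip": [54,54,54,54,54]
}}

```text
clock: 20.92
position: [487.2, 205.1, 22.3]
ee_rot: [0.987, -0.16, 0.0, -0.0]
contact_force: [-2.3, -1.5, 5.6]
gripper_width: 55.4
```

It's on the board. Releasing and rising.

Emit:
{"fn": "send_rows", "kwargs": {
  "translation": [
    [0,0,0],
    [0,0,0],
    [0,0,0],
    [0,0,0],
    [0,0,0]
  ],
  "dr": [
    [0,0,0],
    [0,0,0],
    [0,0,0],
    [0,0,0],
    [0,0,0]
  ],
  "grip": [55,56,58,68,80]
}}

```text
clock: 21.55
position: [487.3, 205.1, 21.4]
ee_rot: [0.987, -0.16, 0.0, -0.0]
contact_force: [-0.1, -0.2, 0.7]
gripper_width: 80.1
```

Emit:
{"fn": "send_rows", "kwargs": {
  "translation": [
    [0,0,0],
    [0,0,0],
    [0,0,-20],
    [0,0,-40],
    [0,0,-50]
  ],
  "dr": [
    [0,0,0],
    [0,0,0],
    [0,0,0],
    [0,0,0],
    [0,0,0]
  ],
  "grip": [85,85,85,85,85]
}}

```text
clock: 22.18
position: [486.5, 204.6, 131.8]
ee_rot: [0.987, -0.161, -0.001, 0.001]
contact_force: [-0.2, 0.8, 0.1]
gripper_width: 85.0
```

Emit:
{"fn": "send_rows", "kwargs": {
  "translation": [
    [0,0,-50],
    [0,0,-18],
    [0,0,0],
    [0,0,0],
    [0,0,0]
  ],
  "dr": [
    [0,0,0],
    [0,0,0],
    [0,0,0],
    [0,0,0],
    [0,0,0]
  ],
  "grip": [85,85,85,85,85]
}}

```text
clock: 22.8
position: [486.5, 204.6, 197.9]
ee_rot: [0.987, -0.161, -0.001, 0.001]
contact_force: [0.7, -0.0, 1.3]
gripper_width: 84.9
```

```bash
python3 look.py 4 carton_r
python3 - <<'E'
from h import *
s,h,t=head()
plan(s["position"],h,[(490,0,200,-50,5),(486.2,-248,190,-79.5,5)],85)
E
```

```text
[486.5 204.6 197.9] -18.5 0.18 [ 0.74 -0.05  1.3 ] 22.8
carton_r [488. 207.  10.] 0.81
carton_r [363. 290.  -1.] 0.81
carton_r [624. 209.  -3.] 0.68
[[13.6, 38.6, -0.3], [17.7, 36.9, -0.3], [21.7, 34.8, -0.4], [25.4, 32.2, -0.3], [28.7, 29.2, -0.4]] [[0, 0, 6.3], [0, 0, 6.3], [0, 0, 6.3], [0, 0, 6.3], [0, 0, 6.3]]
[[37.5, 32.5, 2.0], [40.6, 28.4, 2.0], [43.4, 24.1, 2.0], [45.6, 19.6, 2.0], [47.3, 14.7, 2.0]] [[0, 0, 5.9], [0, 0, 5.9], [0, 0, 5.9], [0, 0, 5.9], [0, 0, 5.9]]
end [ 486.2 -247.9  190. ] -79.5
```

View pics/w4.png

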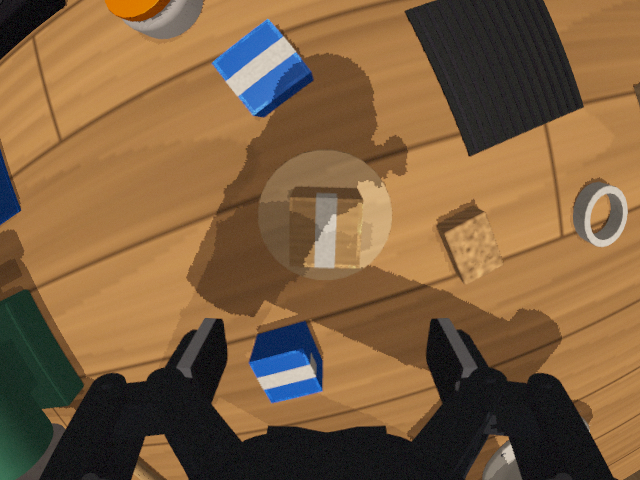

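R stands upright mid-board at about (326,230). Back to S.

Emit:
{"fn": "send_rows", "kwargs": {
  "translation": [
    [13.6,38.6,-0.3],
    [17.7,36.9,-0.3],
    [21.7,34.8,-0.4],
    [25.4,32.2,-0.3],
    [28.7,29.2,-0.4]
  ],
  "dr": [
    [0,0,6.3],
    [0,0,6.3],
    [0,0,6.3],
    [0,0,6.3],
    [0,0,6.3]
  ],
  "grip": [85,85,85,85,85]
}}

```text
clock: 23.52
position: [490.1, -1.0, 200.8]
ee_rot: [0.906, -0.424, -0.0, 0.0]
contact_force: [0.7, -0.1, 0.1]
gripper_width: 84.8
```

Emit:
{"fn": "send_rows", "kwargs": {
  "translation": [
    [37.5,32.5,2.0],
    [40.6,28.4,2.0],
    [43.4,24.1,2.0],
    [45.6,19.6,2.0],
    [47.3,14.7,2.0]
  ],
  "dr": [
    [0,0,5.9],
    [0,0,5.9],
    [0,0,5.9],
    [0,0,5.9],
    [0,0,5.9]
  ],
  "grip": [85,85,85,85,85]
}}

```text
clock: 24.15
position: [486.3, -249.3, 190.6]
ee_rot: [0.768, -0.64, -0.0, 0.0]
contact_force: [0.6, -0.9, 0.1]
gripper_width: 84.8
```

Emit:
{"fn": "send_rows", "kwargs": {
  "translation": [
    [0,0,0],
    [0,0,0],
    [0,0,0],
    [0,0,0],
    [0,0,0]
  ],
  "dr": [
    [0,0,0],
    [0,0,0],
    [0,0,0],
    [0,0,0],
    [0,0,0]
  ],
  "grip": [85,85,85,85,85]
}}

```text
clock: 24.78
position: [486.8, -247.0, 191.4]
ee_rot: [0.769, -0.639, 0.0, -0.0]
contact_force: [-0.2, 0.6, 0.0]
gripper_width: 85.0
```

```bash
python3 look.py 5 carton_s
```

```text
[ 486.8 -247.   191.4] -79.4 0.02 [-0.17  0.56  0.01] 24.775
carton_s [ 488. -249.    9.] 0.76
```

View pics/w5.png

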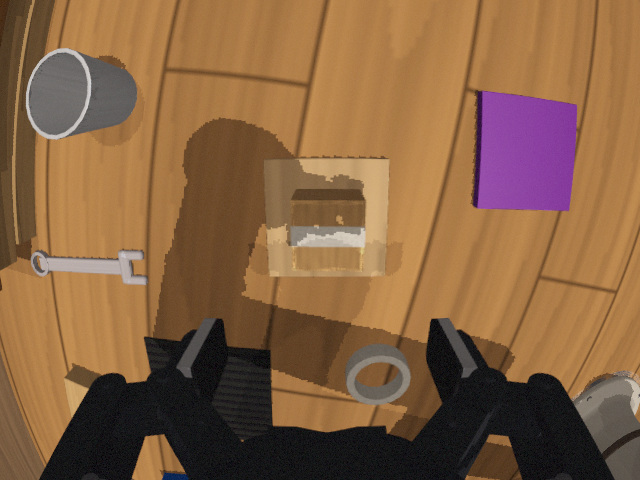

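S is where I left it, at about (327,237), between the jaws. Commanded z is about 191, so I go down 169.

Emit:
{"fn": "send_rows", "kwargs": {
  "translation": [
    [1.0,0,40],
    [0,0,40],
    [0,0,40],
    [0,0,25],
    [0,0,12]
  ],
  "dr": [
    [0,0,0],
    [0,0,0],
    [0,0,0],
    [0,0,0],
    [0,0,0]
  ],
  "grip": [85,85,85,85,85]
}}

```text
clock: 25.5
position: [486.1, -248.5, 32.8]
ee_rot: [0.769, -0.639, -0.001, 0.001]
contact_force: [0.4, -1.2, -0.1]
gripper_width: 85.1
```

Emit:
{"fn": "send_rows", "kwargs": {
  "translation": [
    [0,0,7],
    [0,0,5],
    [0,0,0],
    [0,0,0],
    [0,0,0]
  ],
  "dr": [
    [0,0,0],
    [0,0,0],
    [0,0,0],
    [0,0,0],
    [0,0,0]
  ],
  "grip": [85,75,65,60,58]
}}

```text
clock: 26.12
position: [487.1, -248.7, 22.7]
ee_rot: [0.769, -0.639, 0.0, -0.0]
contact_force: [0.6, -0.1, -0.2]
gripper_width: 58.2
```

Emit:
{"fn": "send_rows", "kwargs": {
  "translation": [
    [0,0,0],
    [0,0,0],
    [0,0,0],
    [0,0,0],
    [0,0,0]
  ],
  "dr": [
    [0,0,0],
    [0,0,0],
    [0,0,0],
    [0,0,0],
    [0,0,0]
  ],
  "grip": [57,56,55,54,54]
}}

```text
clock: 26.75
position: [486.4, -248.7, 22.6]
ee_rot: [0.769, -0.639, -0.0, 0.0]
contact_force: [-3.3, 0.3, 5.4]
gripper_width: 55.2
```

Emit:
{"fn": "send_rows", "kwargs": {
  "translation": [
    [0,0,-2],
    [0,0,-3],
    [0,0,-4],
    [0,0,-6],
    [0,0,-8]
  ],
  "dr": [
    [0,0,0],
    [0,0,0],
    [0,0,0],
    [0,0,0],
    [0,0,0]
  ],
  "grip": [54,54,54,54,54]
}}

```text
clock: 27.38
position: [486.7, -248.6, 45.5]
ee_rot: [0.769, -0.639, -0.0, 0.0]
contact_force: [-0.7, 0.2, -4.6]
gripper_width: 55.4
```

Emit:
{"fn": "send_rows", "kwargs": {
  "translation": [
    [0,0,-12],
    [0,0,-20],
    [0,0,-25],
    [0,0,-25],
    [0,0,-25]
  ],
  "dr": [
    [0,0,0],
    [0,0,0],
    [0,0,0],
    [0,0,0],
    [0,0,0]
  ],
  "grip": [54,54,54,54,54]
}}

```text
clock: 28.0
position: [486.5, -248.5, 153.8]
ee_rot: [0.769, -0.639, 0.0, -0.0]
contact_force: [1.0, 0.1, -5.9]
gripper_width: 55.3
```

Emit:
{"fn": "send_rows", "kwargs": {
  "translation": [
    [0,0,-8],
    [0,0,0],
    [0,0,0],
    [0,0,0],
    [0,0,0]
  ],
  "dr": [
    [0,0,0],
    [0,0,0],
    [0,0,0],
    [0,0,0],
    [0,0,0]
  ],
  "grip": [54,54,54,54,54]
}}

```text
clock: 28.62
position: [486.5, -248.6, 159.5]
ee_rot: [0.769, -0.639, -0.001, 0.0]
contact_force: [-0.4, 0.6, -5.5]
gripper_width: 55.2
```

Run:
```python
from h import *
s,h,t=head(); print(s["position"],h,s["gripper_width"],s["contact_force"])
plan(s["position"],h,[(584,-11,162,-55,12)],54)
```

```text
[ 486.50787009 -248.58819078  159.5182005 ] -79.46944436631105 55.218972674730665 [-0.42531933  0.64762075 -5.53037219]
[[-18.0, -11.6, -0.2], [-17.6, -12.2, -0.2], [-17.1, -12.8, -0.2], [-16.7, -13.4, -0.2], [-16.2, -14.0, -0.2]] [[0, 0, -2.0], [0, 0, -2.0], [0, 0, -2.0], [0, 0, -2.1], [0, 0, -2.0]]
[[-15.7, -14.6, -0.2], [-15.1, -15.2, -0.2], [-14.6, -15.7, -0.2], [-14.0, -16.2, -0.2], [-13.4, -16.6, -0.2]] [[0, 0, -2.1], [0, 0, -2.0], [0, 0, -2.1], [0, 0, -2.0], [0, 0, -2.1]]
[[-12.8, -17.2, -0.2], [-12.1, -17.5, -0.3]] [[0, 0, -2.0], [0, 0, -2.1]]
end [584. -11. 162.] -55.0
```

Emit:
{"fn": "send_rows", "kwargs": {
  "translation": [
    [-18.0,-11.6,-0.2],
    [-17.6,-12.2,-0.2],
    [-17.1,-12.8,-0.2],
    [-16.7,-13.4,-0.2],
    [-16.2,-14.0,-0.2]
  ],
  "dr": [
    [0,0,2.0],
    [0,0,-2.0],
    [0,0,0],
    [0,0,0],
    [0,0,0]
  ],
  "grip": [54,54,54,54,54]
}}

```text
clock: 29.25
position: [535.2, -152.2, 161.1]
ee_rot: [0.769, -0.639, -0.0, 0.0]
contact_force: [0.3, -0.8, -4.8]
gripper_width: 55.9
```

I mistyped the turn entries in that call. The net turn was zero and nothing was disturbed. I'll replan the rest without turning.

Run:
```python
from h import *
s,h,t=head(); print(s["position"],h)
plan(s["position"],h,[(584,-11,162,h,10)],54)
```

```text
[ 535.20933544 -152.1603272   161.06813114] -79.47583419578916
[[-13.0, -7.4, -0.1], [-13.0, -7.4, -0.1], [-13.0, -7.4, -0.1], [-13.0, -7.4, -0.1], [-13.0, -7.4, -0.1]] [[0, 0, -0.0], [0, 0, -0.0], [0, 0, -0.0], [0, 0, -0.0], [0, 0, -0.0]]
[[-13.0, -7.4, -0.1], [-13.0, -7.3, -0.1], [-13.0, -7.4, -0.1], [-12.9, -7.3, -0.1], [-13.0, -7.4, -0.0]] [[0, 0, -0.0], [0, 0, -0.0], [0, 0, -0.0], [0, 0, -0.0], [0, 0, -0.0]]
end [584. -11. 162.] -79.5
```

Emit:
{"fn": "send_rows", "kwargs": {
  "translation": [
    [-13.0,-7.4,0],
    [-13.0,-7.4,0],
    [-13.0,-7.4,0],
    [-13.0,-7.4,0],
    [-13.0,-7.4,0]
  ],
  "dr": [
    [0,0,0],
    [0,0,0],
    [0,0,0],
    [0,0,0],
    [0,0,0]
  ],
  "grip": [54,54,54,54,54]
}}

```text
clock: 29.88
position: [559.5, -81.6, 161.2]
ee_rot: [0.769, -0.639, 0.0, -0.0]
contact_force: [-0.4, -0.6, -5.9]
gripper_width: 55.6
```

Emit:
{"fn": "send_rows", "kwargs": {
  "translation": [
    [-13.0,-7.4,0],
    [-13.0,-7.4,0],
    [-13.0,-7.4,0],
    [-12.9,-7.4,0],
    [-13.0,-7.4,0]
  ],
  "dr": [
    [0,0,0],
    [0,0,0],
    [0,0,0],
    [0,0,0],
    [0,0,0]
  ],
  "grip": [54,54,54,54,54]
}}

```text
clock: 30.5
position: [584.0, -11.0, 161.2]
ee_rot: [0.769, -0.639, 0.0, 0.0]
contact_force: [0.4, -0.1, -5.2]
gripper_width: 55.5
```

Emit:
{"fn": "send_rows", "kwargs": {
  "translation": [
    [0,0,0],
    [0,0,0],
    [0,0,0],
    [0,0,0],
    [0,0,0]
  ],
  "dr": [
    [0,0,0],
    [0,0,0],
    [0,0,0],
    [0,0,0],
    [0,0,0]
  ],
  "grip": [54,54,54,54,54]
}}

```text
clock: 31.12
position: [583.7, -12.2, 161.3]
ee_rot: [0.769, -0.639, 0.0, -0.0]
contact_force: [-0.3, -0.2, -5.4]
gripper_width: 55.6
```

```bash
python3 weigh.py 6 wc
python3 - <<'E'
from h import *
t=arm.get_image("top"); print([(np.round(d["xyz"]),d["confidence"]) for d in arm.place_of("carton_s","top")])
a=cv2.imread("pics/wc_0.png");cv2.imwrite("pics/wc.png",np.hstack([cv2.resize(a,(400,300)),cv2.resize(t[:,:,::-1],(400,300))]))
s,h,tl=head();print(s["position"],s["gripper_width"],s["contact_force"])
E
```

```text
[-0.17 -0.1  -5.33] [0.36 0.27 0.22] [-2.000e-02 -3.993e+01  1.899e+01  4.530e+00 -1.000e-02 -0.000e+00]
31.425 [583.7 -11.9 161.2] -79.5 55.22372462797307
[(array([363., 290.,   1.]), 0.65), (array([586., -14., 152.]), 0.52)]
[583.72640208 -11.8914952  161.21851612] 55.64066644664418 [ 0.50420666 -0.24860875 -4.99410478]
```

View pics/wc.png

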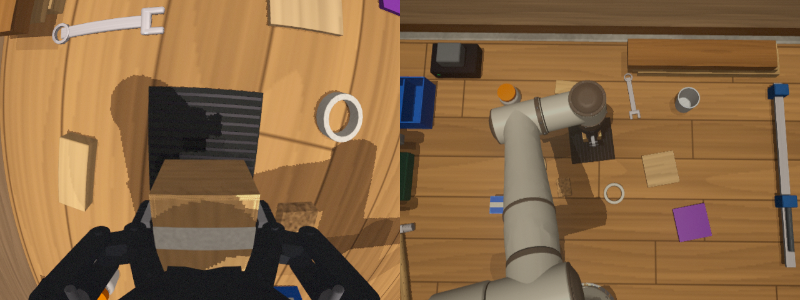

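View pics/wc_1.png

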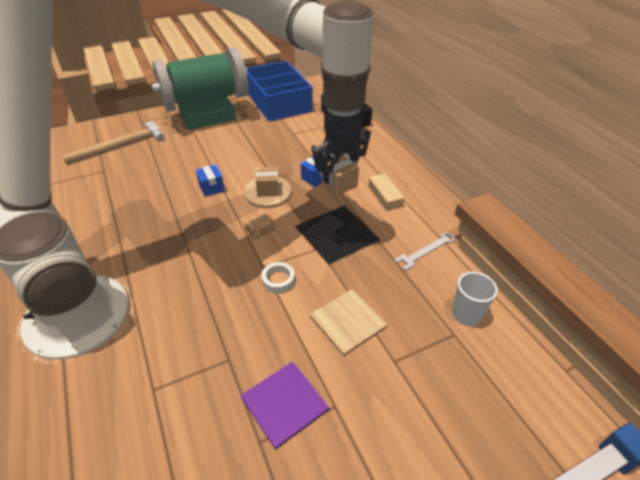

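S is held level over the mat at about (340,178) in the side view. R stands on its round board at (267,183), and the bystanders haven't moved. Handing in.

```bash
python3 -c "
from bench import arm
print(arm.job_done()); s=arm.read_state(); print(s['clock'],s['position'],s['contact_force'],s['gripper_width'])"
```

```text
the job is handed in; nothing more can be done
None
the job is handed in; nothing more can be done
```

The carton from the square board is the heavier one: it pulled about 5.7 N on the wrist, against about 2.7 N for the carton from the round board. I hefted each about 9–10 cm, square board first, and set each back in the middle of its own board. I then lifted the heavier one again and handed the job in at about 31 s.

**Final hold:** at the last check it hung level over the mat, with the gripper at (584, -12), the mat's centre at about (584, -11), and the underside about 15 cm up. The opening was steady at about 55.5 mm and the wrist read about 5.3 N.

**Everything else:** the pictures showed the lighter carton upright in the middle of the round board, and the bystanders looked undisturbed by eye; I did not measure their positions.

**Slips and gaps:**
- **Mistyped move:** I put wrong turn values into one move while carrying the carton to the mat. They cancelled out and disturbed nothing.
- **Network check:** the best network match for the carton in the last top picture was a blue look-alike. Its second match, (586, -14, 152), agreed with the gripper position.
- **Grip force:** this is not measured. I kept it light by closing only about 1.5 mm past contact. The interface sets the force at half the gripper's maximum, 60 N, so I can't confirm it stayed well under that.

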